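# Rub down the mould seam of a cast porcelain vase

### The arm

A 6-joint arm with a two-finger parallel gripper is mounted at the origin on the work surface. World frame = base frame: x ahead of the robot, y to its left, z up, the work surface at z = 0. Lengths are in m, angles in degrees, forces in N, time in s.
With the tool pointing down it reaches from about 0.35 to 0.875 m from the base axis. Payload 4.2 kg.
Tool frame: the origin (TCP) lies at the very end of the fingers, on their centre line; the grasp point (between the pads) lies 19 mm behind it; z points along the fingers, y is the line along which they close (so a half turn about z gives the same grasp; the last joint's range is limited). The gripper opens to 87 mm and grips with 3 to 60 N. Pads are 19 mm wide; open, the fingers measure 117 mm over their backs; the gripper's body (75 mm by 190 mm) begins 51 mm behind the grasp point.
Start: joints at [80.077, 22.042, 0.453, 0, -68.411, -14.817], TCP at [0.262, 0.568, 0.223] pointing down, gripper open.
Joint ranges: [-179.83, 179.83], [-69.29, 118.12], [-61.27, 80.66], [-181.25, 117.63], [-171.15, -9.14], [-177.46, 177.46]. Speed limits (degrees/s): [159.86, 159.86, 180, 180, 180, 180].

### API

Orientations are given as a 3x3 rotation matrix whose columns are the frame's x, y, z axes.
In Python, from station import r gives the robot as it stands.
- The arm moves only by the tool jog_arm, never from a script. Its argument "plan" is text: rows parted by semicolons, each of 7 numbers parted by spaces: the shift along the tool's x, y, z normalised to -1 to 1, where 1 is 0.025 m, then the turn, a rotation vector about the tool's x, y, z normalised to -1 to 1, where 1 is 8 degrees, then the closure, from -1 (fully open) to 1 (shut). A call has exactly 10 rows; each row shifts and turns the commanded pose from where the row before left it, along the tool's axes as they then stand; what a row does not reach is not made up. A row lasts 1/10 s, in which the tool goes at most 50 mm and 8.59 degrees, less where a joint would pass 70% of its speed; a pose out of reach is approached as far as the arm can. A call with a number of a shift or a turn outside -1 to 1 is refused whole. A call with a gripper value outside its range is refused whole. The fingers move at their own pace and stop on an object; the grip force is fixed at half the most. Time passes only in rows, so rows that do not move let the fingers close, or fill a call up. It gives the time, the measured TCP pose, the force, the opening and the grip force at its end, in the units of the state.
- r.sense(): the state, without advancing time (a new reading comes with each control period).
- r.capture(name): name is "side" or "top" or "wrist"; returns (picture, depth): 480x640x3 uint8, red, green, blue; 480x640 float32, m along the optical axis (not along the pixel's ray), 0 where there is no reading.
- r.get_calibration(name): a dict with "mtx" (3x3 intrinsics, pixels), "extrinsics" (4x4, takes a point from camera to world coordinates). Camera axes: x right, y up, looking along -z (the intrinsics and any distortion apply to the point x, -y, -z); pixel columns grow to the right and rows downward; lengths in m; the calibration is good to about 2 mm. The wrist camera is an equidistant fisheye: a pixel r from the principal point sees the ray r / f radians off the axis. A picture is of the moment at which its call begins: read the wrist's pose just before it. get_calibration takes no time and is no camera call; for the wrist camera it gives the pose at the moment of the call.
- r.finish_job(): hands the job in; it is judged then, once.
The state is a dict: "time_s": time; "joints": joint angles; "joint_velocities": joint speeds; "effort": joint torques, N m; "tcp_pos": TCP position; "ee_rot": TCP orientation; "wrist_force": force on the tool from outside, world axes, zero at the start; "moment": the same for the moment, N m; "gripper_width": opening from 0.0 (shut) to 1.0 (fully open); "gripper_force": force on a finger pad.
Only numpy, scipy, OpenCV 4.12 (cv2) and the standard library are available. Lean on these libraries where they do the work, as an engineer would, in place of code of your own. Each camera call takes 0.05 s, during which the arm holds its last target. There are 200 camera calls.

### The job

Take the ball-ended tool from the tool rest and rub down the mould seam on top of the lying vase: set the steel ball on the seam at its shoulder end and draw it slowly (two or three centimetres a second) along the seam to the foot, staying on the line and pressing only lightly, so that the vase sinks no more than a few millimetres into its foam. Touch the soft vase with nothing but the tool, then lay the tool back in its own notches in the rest, the same way round, and leave everything else where it is.

Things in the scene. Friction and masses are not known exactly. Their poses are not given: they have to be found in the camera images.
- stylus: Ball-ended tool, 190 mm long, 40 g: straight turned boxwood handle 12 mm thick and 140 mm long, brass ferrule, 4 mm steel stem, steel ball 10 mm across at the end. Lies level in one of the rest's three pairs of notches. Origin on its centre line midway between the rails (46 mm above the table), 80 mm from the handle's butt, 105 mm from the ball's centre; x along the tool towards the ball.
- stylus_ball (a point): Centre of the steel ball (radius 5 mm) at the end of the ball-ended tool.
- rest: Wooden tool rest, fixed: board 115 x 236 x 10 mm with two notched rails 10 mm thick, 84 mm apart, 49 mm high. Notches 70 mm apart, floor 14 mm wide and 40 mm above the table, sloping out to 26 mm at the top. Three tools with like handles lie across the rails, working ends along the rest's +x; which lies in which notch changes. Origin: centre of the underside; y along the rails.
- vase: Unfired porcelain vase lying on its side on foam: 204 mm long, 91 mm at its widest, neck 46 mm, foot 60 mm across. Origin on its axis, 88.5 mm above the table, 100 mm from the foot; x along the axis towards neck and mouth, y across, z up. It cannot slide or roll; pressed from above it sinks straight into the foam, about 1.25 mm per newton, and springs back.
- bed: Ware board and foam slab under the vase, fixed. Ware board 270 x 170 x 12 mm, foam 235 x 145 mm and 45 mm thick on top of it. Origin: centre of the board's underside, below the vase's origin; x as the vase's.
- seam_0 (a point): Point on the vase's surface on the seam, at the shoulder end of the seam: +38 mm along the vase's x axis, 41.9 mm above its axis. The seam is a raised grey line 3 mm wide along the top of the vase, following its smooth outline. The visible seam begins 7 mm nearer to the neck than this point.
- seam_1 (a point): Point on the vase's surface on the seam, on the widest part, neck side: +10 mm along the vase's x axis, 45.5 mm above its axis. The seam is a raised grey line 3 mm wide along the top of the vase, following its smooth outline.
- seam_2 (a point): Point on the vase's surface on the seam, on the widest part, foot side: -20 mm along the vase's x axis, 45.5 mm above its axis. The seam is a raised grey line 3 mm wide along the top of the vase, following its smooth outline.
- seam_3 (a point): Point on the vase's surface on the seam, between belly and foot: -50 mm along the vase's x axis, 42.2 mm above its axis. The seam is a raised grey line 3 mm wide along the top of the vase, following its smooth outline.
- seam_4 (a point): Point on the vase's surface on the seam, at the foot end of the seam: -79 mm along the vase's x axis, 36.3 mm above its axis. The seam is a raised grey line 3 mm wide along the top of the vase, following its smooth outline. The visible seam ends 9 mm farther on, just short of the foot's edge.
- loop_tool: Bystander in the tool rest: same handle, ending in an oval wire loop 26 mm wide. Origin in the middle between the rails, on its centre line.
- wood_knife: Bystander in the tool rest: same handle, ending in a flat wooden blade 13 mm wide. Origin in the middle between the rails, on its centre line.
- tea_cup: Bystander: small white cup, 52 mm across, 42 mm high, on the table between the vase and the tool rest. Origin: centre of its underside.
- sponge: Bystander: yellow sponge block 85 x 120 x 45 mm. Origin: centre of its underside.
- water_dish: Bystander: white porcelain bowl, 110 mm across, 35 mm high. Origin: centre of its underside.
- rib: Bystander: flat boxwood rib, about 90 x 90 mm, 4 mm thick. Origin on its underside.
Not all that is in view belongs to the job. Leave any blue or green look-alike of the stylus alone.

How it is judged:
By the outcome, as a careful person would: the job done as asked, in the order asked, and still so for the second after the job is handed in, with the robot touching nothing.
It also fails if it takes over 64 s, if anything falls off the work surface, if the arm or the gripper's body presses on something with over 40 N, if the wrist force passes 120 N, or if a joint passes its speed limit or range.

## Working session

There is one attempt and no reset: what is moved stays moved. The work goes in short steps, Python scripts to look and compute and a tool call to move; the robot and the scene stay as the last step left them, time stands still between calls to the robot, and variables do not carry over. Pictures are saved under pics/ and viewed, at most 12 in all, crops included, and the job is handed in when it is done.

Besides the shell and the picture viewer there is one more tool, called after "Request:" by a JSON object that holds its "fn" and its "kwargs". jog_arm: Moves the arm, as the interface text tells. Scaled input: -1 to 1 covers 0.025 m each way for a shift and 8 degrees each way for a turn. Its arguments: {"type":"object","properties":{"plan":{"type":"string"}},"required":["plan"]}

```bash
mkdir -p pics; ls; python3 - <<'E'
from station import r
import cv2,numpy as np
for n in ("top","side"):
    p,d=r.capture(n); cv2.imwrite(f"pics/{n}0.png",p[:,:,::-1]); np.save(f"pics/{n}0.npy",d)
    c=r.get_calibration(n); print(n,c["mtx"].round(1).tolist(),c["extrinsics"].round(3).tolist(), [k for k in c])
s=r.sense(); print(s["time_s"],s["ee_rot"],s["tcp_pos"],s["wrist_force"])
E
```

```text
pics
top [[545.9, 0.0, 325.6], [0.0, 545.9, 241.5], [0.0, 0.0, 1.0]] [[-0.005, 0.995, -0.104, 0.388], [-1.0, -0.006, -0.016, -0.07], [-0.017, 0.104, 0.994, 1.311], [0.0, 0.0, 0.0, 1.0]] ['mtx', 'extrinsics']
side [[526.4, 0.0, 315.6], [0.0, 526.4, 235.7], [0.0, 0.0, 1.0]] [[0.983, 0.136, -0.122, 0.374], [-0.182, 0.77, -0.612, -0.784], [0.01, 0.624, 0.781, 1.016], [0.0, 0.0, 0.0, 1.0]] ['mtx', 'extrinsics']
0.1 [[ 9.08149584e-01 -4.18645211e-01 -7.21609690e-04]
 [-4.18645820e-01 -9.08147771e-01 -1.81753980e-03]
 [ 1.05576103e-04  1.95269689e-03 -9.99998088e-01]] [0.2613124  0.56716525 0.22157551] [-0.28914821  0.69581245  0.5296058 ]
```

View pics/top0.png

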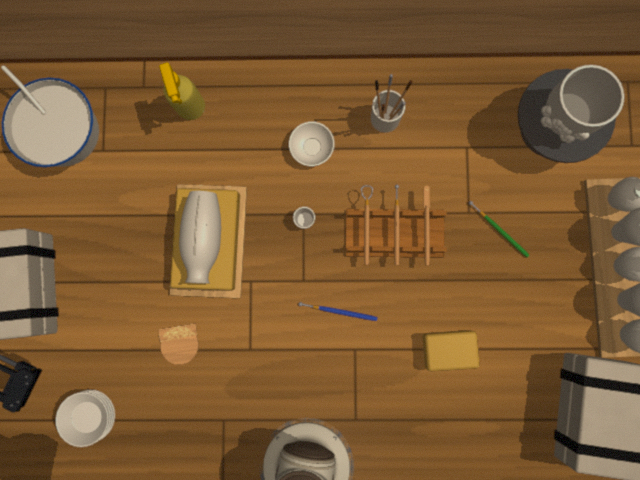

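View pics/side0.png

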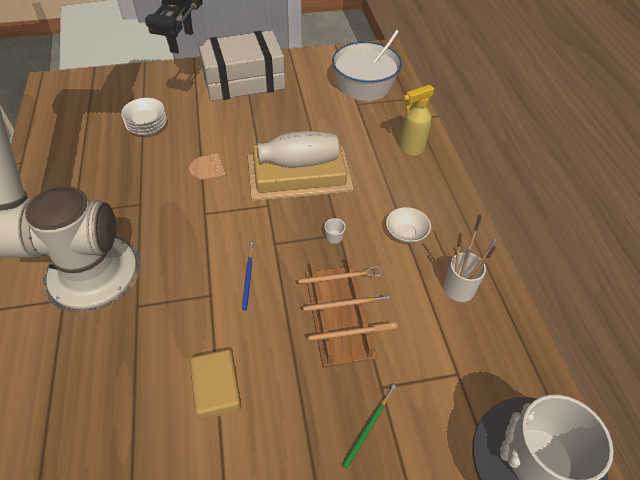

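The top view shows the vase at about (200,237), with its foot up in the image. The stylus lies in the middle notch at column 397, its ball near row 187. The loop tool is at column 366 and the wooden knife at column 427.

```bash
cat > h.py <<'E'
from station import r
import cv2,numpy as np
def ray(n,u,v,c=None):
    c=c or r.get_calibration(n); K=c["mtx"];E=c["extrinsics"]
    a,b=(u-K[0,2])/K[0,0],(v-K[1,2])/K[1,1]
    if n=="wrist":
        t=np.hypot(a,b); s=np.sin(t)/t if t>1e-9 else 1; d=np.array([a*s,-b*s,-np.cos(t)])
    else: d=np.array([a,-b,-1.])
    return E[:3,3],E[:3,:3]@d
def onz(n,u,v,z,c=None):
    o,d=ray(n,u,v,c); return o+d*(z-o[2])/d[2]
def pix(n,P,c=None):
    c=c or r.get_calibration(n); K=c["mtx"];E=c["extrinsics"]
    p=E[:3,:3].T@(np.array(P)-E[:3,3]); x,y,z=p[0],-p[1],-p[2]
    if n=="wrist":
        q=np.hypot(x,y); t=np.arctan2(q,z); k=t/q if q>1e-9 else 1/z
    else: k=1/z
    return K[0,0]*x*k+K[0,2],K[1,1]*y*k+K[1,2]
E
python3 - <<'E'
from h import *
i=cv2.imread("pics/top0.png")
a=cv2.resize(i[180:300,160:260],None,fx=4,fy=4.0,interpolation=cv2.INTER_CUBIC)
b=cv2.resize(i[170:290,345:445],None,fx=4,fy=4.0,interpolation=cv2.INTER_CUBIC)
cv2.imwrite("pics/crop0.png",np.hstack([a,b]))
for nm,u,v,z in [("foot",203,192,.0885),("neck",197,283,.0885),("ball",397,188,.046),("butt",397.5,263,.046),("seamA",193,200,.125),("seamB",195,250,.13),("cup",304,218,.04),("restTL",345,208,.049),("restBR",445,252,.049)]: print(nm,onz("top",u,v,z).round(4))
c=r.get_calibration("wrist");s=r.sense();R=s["ee_rot"];E=c["extrinsics"]
print(c["mtx"].tolist(),(R.T@(E[:3,3]-s["tcp_pos"])).round(4),(R.T@E[:3,:3]).round(3).tolist())
E
```

```text
foot [0.6306 0.2294 0.0885]
neck [0.4235 0.239  0.0885]
ball [ 0.6449 -0.2174  0.046 ]
butt [ 0.4685 -0.2153  0.046 ]
seamA [0.6056 0.2423 0.125 ]
seamB [0.4941 0.2344 0.13  ]
cup [0.5762 0.0015 0.04  ]
restTL [ 0.5978 -0.0949  0.049 ]
restBR [ 0.4932 -0.325   0.049 ]
[[371.64829954431775, 0.0, 323.6444861733085], [0.0, 371.64829954431775, 239.38882928508124], [0.0, 0.0, 1.0]] [ 0.0662  0.0005 -0.1617] [[-0.001, 0.97, 0.244], [1.0, 0.001, 0.0], [-0.0, 0.244, -0.97]]
```

View pics/crop0.png

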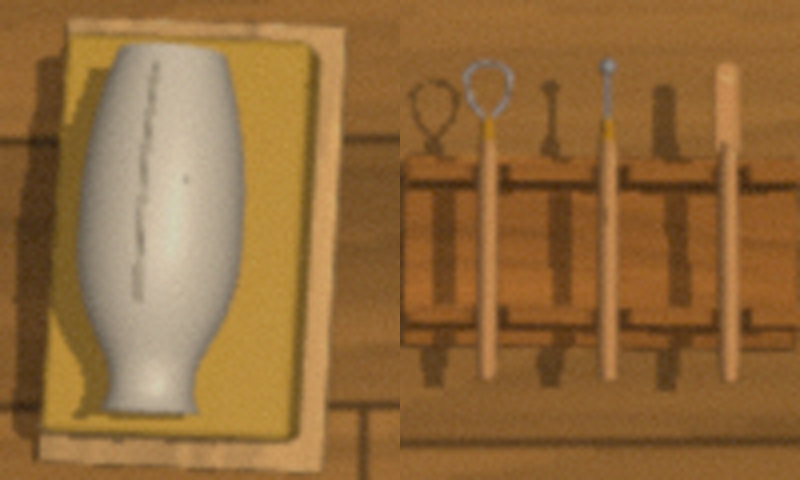

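The crop shows the seam running from image (198.8,195.5) to (194.5,255). The ball is at (396.8,186.5) and the butt at (397.3,265). I'll move over the vase for a close look with the wrist camera.

Request:
{"fn": "jog_arm", "kwargs": {"plan": "0 0 0 0 0 -1 -1;0 0 0 0 0 -1 -1;0 0 0 0 0 -1 -1;0.5 1 0 0 0 0 -1;0.5 1 0 0 0 0 -1;0.5 1 0 0 0 0 -1;0.5 1 0 0 0 0 -1;0.5 1 0 0 0 0 -1;0.5 1 0 0 0 0 -1;0.5 1 0 0 0 0 -1"}}

```text
time_s: 1.1
tcp_pos: [0.3469, 0.3902, 0.2221]
ee_rot: [[1.0, -0.013, -0.001], [-0.013, -1.0, -0.001], [-0.001, 0.001, -1.0]]
wrist_force: [-0.7, 0.1, -0.0]
gripper_width: 0.996
gripper_force: 0.0
```

Request:
{"fn": "jog_arm", "kwargs": {"plan": "0.6 1 0 0 0 0 -1;0.6 1 0 0 0 0 -1;0.6 1 0 0 0 0 -1;0.6 1 0 0 0 0 -1;0.6 1 0 0 0 0 -1;0.6 1 0 0 0 0 -1;0.5 0.2 0 0 0 0 -1;0 0 0 0 0 0 -1;0 0 0 0 0 0 -1;0 0 0 0 0 0 -1"}}

```text
time_s: 2.1
tcp_pos: [0.4469, 0.2359, 0.2223]
ee_rot: [[1.0, -0.012, -0.0], [-0.012, -1.0, -0.0], [-0.0, 0.0, -1.0]]
wrist_force: [-0.3, -0.6, -1.0]
gripper_width: 1.0
gripper_force: 0.0
```

```bash
python3 - <<'E'
from h import *
import pickle
s=r.sense();c=r.get_calibration("wrist");p,d=r.capture("wrist")
pickle.dump((s,c,p,d),open("pics/w1.pkl","wb"));cv2.imwrite("pics/w1.png",p[:,:,::-1]);print(s["time_s"],s["tcp_pos"],s["wrist_force"],s["ee_rot"].round(3).tolist())
E
```

```text
2.1 [0.44689315 0.23585209 0.22232489] [-0.29743003 -0.57973698 -1.02594342] [[1.0, -0.012, -0.0], [-0.012, -1.0, -0.0], [-0.0, 0.0, -1.0]]
```

View pics/w1.png

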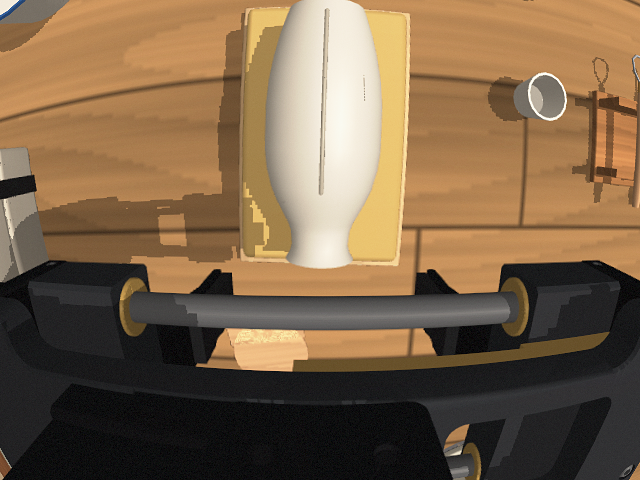

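The wrist view shows the seam clearly, from (321,193) at the shoulder end to (327,8) near the foot. A short dotted mark at (364,88) is not the seam. Next I'll extract the seam centreline.

```bash
python3 - <<'E'
from h import *
import pickle
s,c,p,d=pickle.load(open("pics/w1.pkl","rb"))
g=p.astype(float).mean(2)
pts=[]
for v in range(8,200,1):
    u0=321+(193-v)*7/185; us=np.arange(int(u0)-8,int(u0)+9); row=g[v,us]
    base=np.median(row); w=np.clip(base-15-row,0,None)
    if w.sum()>20: pts.append((( w*us).sum()/w.sum(),v))
pts=np.array(pts); print(len(pts),pts[0],pts[-1])
xs=np.array([-88,-79,-50,-20,10,38,45.]);hs=np.array([34,36.3,42.2,45.5,45.5,41.9,40.3])
def cast(u,v,ox):
    z=.13
    for _ in range(8):
        P=onz("wrist",u,v,z,c); z=.0885+np.interp((ox-P[0])*1e3,xs,hs)/1e3
    return P
ox=.53
for _ in range(6):
    A=cast(*pts[-1],ox); B=cast(*pts[0],ox)   # shoulder end, foot end
    ox=((A[0]+.045)+(B[0]-.088))/2
W=np.array([cast(u,v,ox) for u,v in pts])
k=np.polyfit(W[:,0],W[:,1],1);res=W[:,1]-np.polyval(k,W[:,0])
print("ends",A,B,"len",np.linalg.norm(A[:2]-B[:2]),"ox",ox,"fit",k,np.abs(res).max())
print("depth check",[ (round(float(d[int(v),int(u)+4]),4)) for u,v in pts[::40]])
for x in (38,10,-20,-50,-79):
    X=ox-x/1e3*np.cos(np.arctan(k[0])); print(x,round(X,4),round(np.polyval(k,X),4))
# top check
for u,v,z in ((198.75,195.5,.1225),(194.5,255,.129)): print("top",onz("top",u,v,z))
# world points from wrist depth for height check
E=c["extrinsics"]
for u,v in pts[::30]:
    o,dr=ray("wrist",u+5,v,c); ax=-E[:3,2]; P=o+dr*d[int(v),int(u)+5]/(dr@ax); print(P.round(4))
E
```

```text
187 [326.61016949   8.        ] [320.17431193 194.        ]
ends [0.48099481 0.23746776 0.1288    ] [0.61608712 0.23120293 0.1225    ] len 0.135237496118617 ox 0.5270409667639819 fit [-0.04495807  0.25928015] 0.0005226975606861806
depth check [0.2309, 0.2294, 0.2334, 0.2406, 0.2469]
38 0.4891 0.2373
10 0.5171 0.236
-20 0.547 0.2347
-50 0.577 0.2333
-79 0.606 0.232
top [0.61603094 0.23038243 0.1225    ]
top [0.48326781 0.23548291 0.129     ]
[0.6168 0.2276 0.1205]
[0.5907 0.2293 0.1279]
[0.5679 0.2302 0.1314]
[0.5467 0.2313 0.1325]
[0.5262 0.2324 0.134 ]
[0.5059 0.2332 0.1328]
[0.4851 0.2339 0.1288]
```

Request:
{"fn": "jog_arm", "kwargs": {"plan": "0 1 0 0 0 0 0;0 1 0 0 0 0 0;0 1 0 0 0 0 0;0 1 0 0 0 0 0;0 1 0 0 0 0 0;0 1 0 0 0 0 0;0 1 0 0 0 0 0;0 1 0 0 0 0 0;0 1 0 0 0 0 0;0 1 0 0 0 0 0"}}

```text
time_s: 3.15
tcp_pos: [0.4438, -0.015, 0.2227]
ee_rot: [[1.0, -0.011, 0.0], [-0.011, -1.0, 0.0], [0.0, -0.0, -1.0]]
wrist_force: [0.3, 0.3, -0.0]
gripper_width: 0.499
gripper_force: 0.0
```

Request:
{"fn": "jog_arm", "kwargs": {"plan": "0.2 1 0 0 0 0 0;0.2 1 0.3 0 0 0 0;0.2 1 0.3 0 0 0 0;0.2 1 0.3 0 0 0 0;0.2 1 0.3 0 0 0 0;0.2 1 0.3 0 0 0 0;0.2 1 0.3 0 0 0 0;0.2 1 0 0 0 0 0;0 0.1 0 0 0 0 0;0 0 0 0 0 0 0"}}

```text
time_s: 4.15
tcp_pos: [0.4814, -0.2176, 0.1773]
ee_rot: [[1.0, -0.013, -0.001], [-0.013, -1.0, 0.0], [-0.001, -0.0, -1.0]]
wrist_force: [0.4, 0.6, 0.9]
gripper_width: 0.497
gripper_force: 0.0
```

```bash
python3 - <<'E'
from h import *
import pickle
s=r.sense();c=r.get_calibration("wrist");p,d=r.capture("wrist")
pickle.dump((s,c,p,d),open("pics/w2.pkl","wb"));cv2.imwrite("pics/w2.png",p[:,:,::-1]);print(s["time_s"],s["tcp_pos"],s["gripper_width"],s["wrist_force"],s["ee_rot"].round(3).tolist())
E
```

```text
4.15 [ 0.48141864 -0.21757699  0.17727096] 0.497026066575617 [0.41968257 0.58125741 0.92368796] [[1.0, -0.013, -0.001], [-0.013, -1.0, 0.0], [-0.001, -0.0, -1.0]]
```

View pics/w2.png

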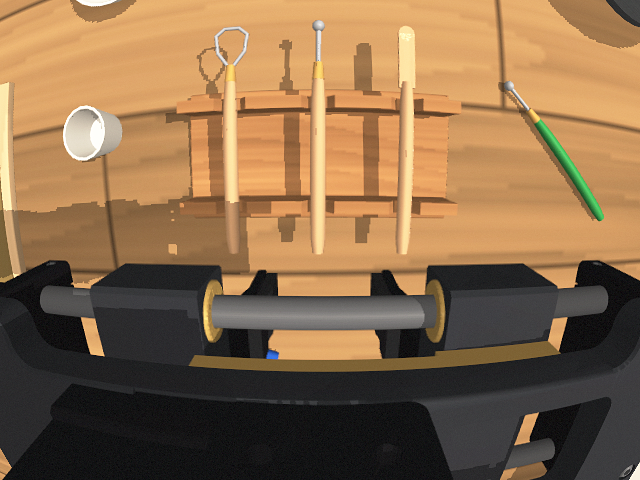

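The stylus is in the middle notch, with its ball at (318.5,25.5), its butt at (318,253) and its handle along column 318.

```bash
python3 - <<'E'
from h import *
import pickle
s,c,p,d=pickle.load(open("pics/w2.pkl","rb"))
g=p.astype(float)
m=(g[:,:,0]>175)&(g[:,:,1]>140)
for v in (110,130,150,170,190,220,240):
    us=np.arange(305,332); b=us[m[v,us]]; u=b.mean(); print(v,b.min(),b.max(),onz("wrist",u,v,.046,c).round(4))
print("ball",onz("wrist",318.5,25.5,.046,c).round(4),"butt",onz("wrist",318,253.5,.046,c).round(4))
for u,v in ((396.75,186.5),(397.25,265),(397,226)): print("top",onz("top",u,v,.046).round(4))
print("rails",[onz("wrist",u,v,.049,c).round(4) for u,v in ((270,105),(270,207),(370,105),(370,207))])
E
```

```text
110 313 324 [ 0.5773 -0.2152  0.046 ]
130 305 331 [ 0.5615 -0.2138  0.046 ]
150 305 331 [ 0.5457 -0.2148  0.046 ]
170 305 331 [ 0.5299 -0.2146  0.046 ]
190 305 331 [ 0.514  -0.2143  0.046 ]
220 305 331 [ 0.4898 -0.2139  0.046 ]
240 305 331 [ 0.4732 -0.2134  0.046 ]
ball [ 0.6475 -0.2162  0.046 ] butt [ 0.4618 -0.2129  0.046 ]
top [ 0.6485 -0.2169  0.046 ]
top [ 0.4639 -0.2147  0.046 ]
top [ 0.5549 -0.2158  0.046 ]
rails [array([ 0.5822, -0.1778,  0.049 ]), array([ 0.5016, -0.1755,  0.049 ]), array([ 0.5809, -0.2551,  0.049 ]), array([ 0.5004, -0.2549,  0.049 ])]
```

Request:
{"fn": "jog_arm", "kwargs": {"plan": "1 -0.14 0 0 0 0.03 0;1 0 0.5 0 0 0 0;0.42 0 0.5 0 0 0 0;0 0 1 0 0 0 0;0 0 1 0 0 0 0;0 0 1 0 0 0 0;0 0 0.8 0 0 0 0;0 0 0.6 0 0 0 0;0 0 0.4 0 0 0 0;0 0 0.2 0 0 0 0"}}

```text
time_s: 5.2
tcp_pos: [0.5412, -0.2145, 0.0266]
ee_rot: [[1.0, -0.016, -0.002], [-0.016, -1.0, 0.0], [-0.002, -0.0, -1.0]]
wrist_force: [0.8, -0.5, -0.7]
gripper_width: 0.502
gripper_force: 0.0
```

```bash
python3 - <<'E'
from h import *
s=r.sense();p,d=r.capture("wrist");c=r.get_calibration("wrist")
cv2.imwrite("pics/w3.png",p[:,:,::-1]);print(s["time_s"],s["tcp_pos"],s["wrist_force"],s["ee_rot"].round(4).tolist())
E
```

```text
5.2 [ 0.54116279 -0.2145175   0.02655605] [ 0.8479051  -0.46576558 -0.69434147] [[0.9999, -0.0164, -0.0019], [-0.0164, -0.9999, 0.0003], [-0.0019, -0.0003, -1.0]]
```

View pics/w3.png

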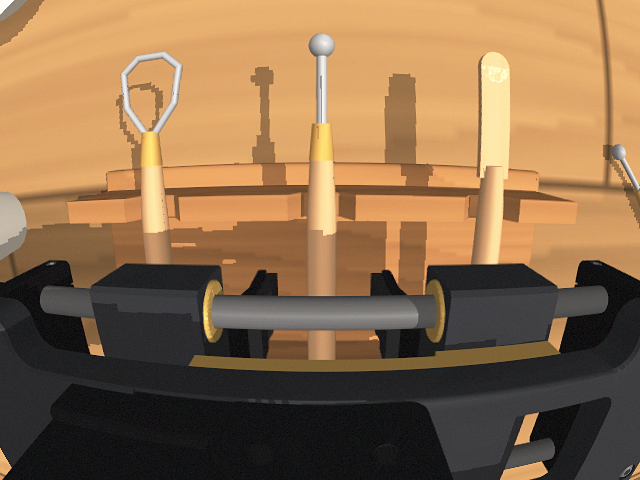

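The handle lies between the open fingers at (322,330), and the ball is at (321,45). Closing the gripper.

Request:
{"fn": "jog_arm", "kwargs": {"plan": "0 0 0 0 0 0 1;0 0 0 0 0 0 1;0 0 0 0 0 0 1;0 0 0 0 0 0 1;0 0 0 0 0 0 1;0 0 0 0 0 0 1;0 0 0 0 0 0 1;0 0 0 0 0 0 1;0 0 0 0 0 0 1;0 0 0 0 0 0 1"}}

```text
time_s: 6.25
tcp_pos: [0.5422, -0.2153, 0.0279]
ee_rot: [[1.0, -0.017, 0.0], [-0.017, -1.0, -0.0], [0.0, 0.0, -1.0]]
wrist_force: [0.2, 0.9, 4.4]
gripper_width: 0.123
gripper_force: 30.0
```

```bash
cat >> h.py <<'E'
def ball(c=None,save=None,near=(322,45)):
    """centre of the grey ball in the wrist picture -> pixel, tool-frame point at tool z of the grasp (if level)"""
    s=r.sense();c=r.get_calibration("wrist");p,d=r.capture("wrist")
    if save: cv2.imwrite(save,p[:,:,::-1])
    q=p.astype(int); m=((q.max(2)-q.min(2)<30)&(q.max(2)>90)).astype(np.uint8)
    x,y=near; k=np.zeros_like(m); k[max(0,y-30):y+30,x-30:x+30]=1; m*=k
    m=cv2.morphologyEx(m,cv2.MORPH_OPEN,cv2.getStructuringElement(cv2.MORPH_ELLIPSE,(13,13)))
    n,l,st,ce=cv2.connectedComponentsWithStats(m)
    i=1+np.argmax(st[1:,4]); u,v=ce[i]
    o,dr=ray("wrist",u,v,c); R=s["ee_rot"]
    o=R.T@(o-s["tcp_pos"]); dr=R.T@dr
    P=o+dr*((.105-o[0])/dr[0])   # on plane x=105 in tool frame
    Q=o+dr*((-.019-o[2])/dr[2])   # at grasp height
    return s,(u,v),st[i].tolist(),P,Q,float(d[int(v),int(u)])
E
python3 - <<'E'
from h import *
s,uv,st,P,Q,dd=ball(save="pics/w4.png"); print(s["time_s"],s["tcp_pos"],s["gripper_width"],s["gripper_force"],s["wrist_force"]);print(uv,st,P,Q,dd)
E
```

```text
6.25 [ 0.5421605  -0.21525226  0.02787177] 0.12334486021923977 30.00054895877838 [0.24615169 0.87754756 4.36192858]
(np.float64(323.48447204968943), np.float64(48.72256728778468)) [312, 37, 24, 26, 483] [ 0.105       0.00038099 -0.01885943] [ 0.10496163  0.000381   -0.019     ] 0.1254740059375763
```

The grasp is good: the ball sits at (105, 0.4, -19) mm in the tool frame. Next: lift, carry it over the vase, pitch it down 40°.

Request:
{"fn": "jog_arm", "kwargs": {"plan": "0 0 -0.3 0 0 0 1;0 0 -0.6 0 0 0 1;0 0 -1 0 0 0 1;0 0 -1 0 0 0 1;0 0 -1 0 0 0 1;0 0 -1 0 0 0 1;0 0 -1 0 0 0 1;0 0 -1 0 0 0 1;0 0 -1 0 0 0 1;0 0 -1 0 0 0 1"}}

```text
time_s: 7.3
tcp_pos: [0.5414, -0.215, 0.2509]
ee_rot: [[1.0, -0.017, -0.001], [-0.017, -1.0, 0.0], [-0.001, -0.0, -1.0]]
wrist_force: [-0.3, 0.3, -1.4]
gripper_width: 0.127
gripper_force: 30.0
```

Request:
{"fn": "jog_arm", "kwargs": {"plan": "0 0 0 0 0 0.2 1;-0.35 -1 0 0 0 0 1;-0.35 -1 0 0 0 0 1;-0.35 -1 0 0 0 0 1;-0.35 -1 0 0 0 0 1;-0.35 -1 0 0 0 0 1;-0.35 -1 0 0 0 0 1;-0.35 -1 0 0 0 0 1;-0.35 -1 0 0 0 0 1;-0.35 -1 0 0 0 0 1"}}

```text
time_s: 8.3
tcp_pos: [0.4722, 0.014, 0.249]
ee_rot: [[0.999, -0.046, -0.002], [-0.046, -0.999, -0.0], [-0.002, 0.0, -1.0]]
wrist_force: [1.1, 0.2, 0.2]
gripper_width: 0.124
gripper_force: 30.0
```

Request:
{"fn": "jog_arm", "kwargs": {"plan": "-0.35 -1 0 0 0 0 1;-0.35 -1 0 0 0 0 1;-0.35 -1 0 0 0 0 1;-0.35 -1 0 0 0 0 1;-0.35 -1 0 0 0 0 1;-0.35 -1 0 0 0 0 1;-0.35 -1 0 0 0 0 1;-0.35 -1 0 0 0 0 1;-0.35 -1 0 0 0 0 1;-0.4 0 0 0 0 0 1"}}

```text
time_s: 9.3
tcp_pos: [0.3942, 0.2437, 0.2488]
ee_rot: [[0.999, -0.044, -0.001], [-0.044, -0.999, -0.001], [-0.001, 0.001, -1.0]]
wrist_force: [0.0, -0.5, -0.3]
gripper_width: 0.127
gripper_force: 30.0
```

Request:
{"fn": "jog_arm", "kwargs": {"plan": "0 0 0 0 -1 0 1;0 0 0 0 -1 0 1;0 0 0 0 -1 0 1;0 0 0 0 -1 0 1;0 0 0 0 -1 0 1;0 0 0 0 0 0 1;0 0 0 0 0 0 1;0 0 0 0 0 0 1;0 0 0 0 0 0 1;0 0 0 0 0 0 1"}}

```text
time_s: 10.3
tcp_pos: [0.3942, 0.242, 0.2513]
ee_rot: [[0.767, -0.044, -0.64], [-0.033, -0.999, 0.029], [-0.641, -0.001, -0.768]]
wrist_force: [0.4, 0.7, 0.3]
gripper_width: 0.125
gripper_force: 30.0
```

```bash
cat >> h.py <<'E'
def avg(n=8):
    S=[]
    for _ in range(n):
        S.append(r.sense()); r.capture("wrist")
    f=lambda k:np.mean([s[k] for s in S],0)
    R=f("ee_rot");u,_,v=np.linalg.svd(R)
    return S[-1]["time_s"],f("tcp_pos"),u@v,f("wrist_force"),np.std([s["tcp_pos"] for s in S],0),np.std([s["wrist_force"] for s in S],0)
E
python3 - <<'E'
from h import *
t,T,R,F,sT,sF=avg(8)
b=T+R@[.105,.0004,-.019]
print(t,T.round(4),sT,F.round(2),sF.round(2));print(R.round(4).tolist());print("ball",b.round(4),"seam y here",-0.04496*b[0]+.25928)
s,uv,st,P,Q,dd=ball(save="pics/w5.png",near=(323,48));print(s["gripper_width"],uv,st,P,Q)
E
```

```text
10.65 [0.3945 0.242  0.2507] [2.08468744e-04 5.12418460e-05 4.02185013e-04] [-0.03 -0.15 -0.28] [0.61 0.47 0.58]
[[0.7661, -0.0444, -0.6411], [-0.0336, -0.999, 0.0291], [-0.6418, -0.0007, -0.7669]]
ball [0.4871 0.2375 0.1979] seam y here 0.2373789559981912
0.1246907872669809 (np.float64(332.88678373382623), np.float64(51.26155268022181)) [304, 18, 49, 60, 2164] [ 0.105       0.00390281 -0.01635584] [ 0.10429736  0.00383855 -0.019     ]
```

View pics/w5.png

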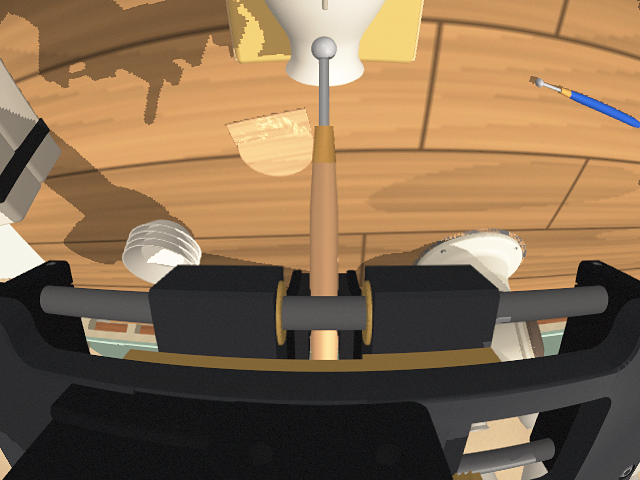

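The ball is still at (324,48), unchanged in the grip, and the seam's end is in line ahead of it at (325,8). I'll lower to about 6–7 mm above the surface.

Request:
{"fn": "jog_arm", "kwargs": {"plan": "0.18 0 0.215 0 0 0 1;0.18 0 0.215 0 0 0 1;0.18 0 0.215 0 0 0 1;0.18 0 0.215 0 0 0 1;0.18 0 0.215 0 0 0 1;0.18 0 0.215 0 0 0 1;0.18 0 0.215 0 0 0 1;0.18 0 0.215 0 0 0 1;0 0 0 0 0 0 1;0 0 0 0 0 0 1"}}

```text
time_s: 11.75
tcp_pos: [0.3949, 0.2418, 0.1939]
ee_rot: [[0.765, -0.045, -0.642], [-0.035, -0.999, 0.029], [-0.643, 0.0, -0.766]]
wrist_force: [-0.1, -0.1, 0.3]
gripper_width: 0.125
gripper_force: 30.0
```

```bash
python3 - <<'E'
from h import *
t,T,R,F,sT,sF=avg(8)
b=T+R@[.105,.0004,-.019]
print(t,T.round(4),F.round(2),"ball",b.round(4),"seam y",-0.04496*b[0]+.25928)
ims=[]
for n in("wrist","side","top"):
    p,d=r.capture(n); x,y=map(int,pix(n,b)); print(n,x,y)
    h=40 if n=="wrist" else 25
    y0=max(0,y-h);x0=max(0,x-h); q=p[y0:y0+2*h,x0:x0+2*h,::-1]; print(x0,y0)
    ims.append(cv2.resize(q,(260,260),interpolation=cv2.INTER_CUBIC))
cv2.imwrite("pics/c6.png",np.hstack(ims))
E
```

```text
12.1 [0.395  0.2419 0.1942] [ 0.24 -0.25 -0.15] ball [0.4875 0.2374 0.1413] seam y 0.23736117878775356
wrist 323 49
283 9
side 282 134
257 109
top 192 252
167 227
```

View pics/c6.png

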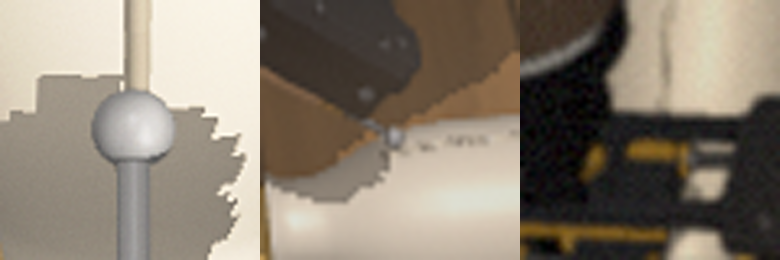

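The ball hangs just above the seam. In the wrist crop the seam, at column 139, appears slightly right of the ball at column 133. I'll put a number on that offset.

```bash
cat >> h.py <<'E'
def relseam(T,R,B,rows=range(4,34,3),show=False,ox=.527):
    """lateral (world y) of ball centre and seam, both seen in the wrist picture, averaged pose"""
    s=r.sense();c=dict(r.get_calibration("wrist"));p,d=r.capture("wrist")
    E=c["extrinsics"].copy(); A=s["ee_rot"]
    E[:3,3]=T+R@A.T@(E[:3,3]-s["tcp_pos"]);E[:3,:3]=R@A.T@E[:3,:3];c["extrinsics"]=E
    q=p.astype(float); rb=q[:,:,0]-q[:,:,2]; g=q.mean(2)
    xs=np.array([-88,-79,-50,-20,10,38,45.]);hs=np.array([34,36.3,42.2,45.5,45.5,41.9,40.3])
    out=[]
    for v in rows:
        us=np.arange(312,340); row=cv2.GaussianBlur(g[v:v+1,us],(5,1),0)[0]; base=np.median(row); w=np.clip(base-12-row,0,None)
        if w.sum()<30: continue
        u=(w*us).sum()/w.sum(); z=.13
        for _ in range(8):
            P=onz("wrist",u,v,z,c); z=.0885+np.interp((ox-P[0])*1e3,xs,hs)/1e3
        out.append((u,v,*P))
    out=np.array(out); 
    x,y,w,h=[int(B[0])-20,int(B[1])-20,40,40]
    bl=cv2.HoughCircles(cv2.cvtColor(p[y:y+h,x:x+w],cv2.COLOR_RGB2GRAY),cv2.HOUGH_GRADIENT_ALT,1,30,param1=100,param2=.5,minRadius=9,maxRadius=16)
    return out,None if bl is None else (bl[0,0]+[x,y,0]),c
E
python3 - <<'E'
from h import *
t,T,R,F,sT,sF=avg(4)
o,bl,c=relseam(T,R,(324,49)); print(o.round(4)); print(bl)
if bl is not None: print("ball",onz("wrist",bl[0],bl[1],.1413,c))
print("ball323.9",onz("wrist",323.9,49,.1413,c)); k=np.polyfit(o[:,2],o[:,3],1);print(k,"seam at .4875",np.polyval(k,.4875))
E
```

```text
[[3.234200e+02 4.000000e+00 5.035000e-01 2.367000e-01 1.323000e-01]
 [3.233455e+02 7.000000e+00 5.022000e-01 2.368000e-01 1.321000e-01]
 [3.231749e+02 1.000000e+01 5.008000e-01 2.369000e-01 1.319000e-01]
 [3.231607e+02 1.300000e+01 4.995000e-01 2.370000e-01 1.317000e-01]
 [3.233745e+02 1.600000e+01 4.981000e-01 2.370000e-01 1.316000e-01]
 [3.233474e+02 1.900000e+01 4.967000e-01 2.371000e-01 1.314000e-01]
 [3.233051e+02 2.200000e+01 4.954000e-01 2.371000e-01 1.312000e-01]
 [3.233185e+02 2.500000e+01 4.940000e-01 2.372000e-01 1.310000e-01]
 [3.232538e+02 2.800000e+01 4.926000e-01 2.373000e-01 1.309000e-01]
 [3.231825e+02 3.100000e+01 4.911000e-01 2.374000e-01 1.307000e-01]]
[324.         48.         11.4062376]
ball [0.48815604 0.23721156 0.1413    ]
ball323.9 [0.487722   0.23726933 0.1413    ]
[-0.04952059  0.26168923] seam at .4875 0.23754794092375975
```

```bash
python3 - <<'E'
from h import *
p,d=r.capture("wrist")
for v in (6,14,22,28): print(v,p[v,312:340].mean(1).astype(int).tolist())
print(49,p[49,306:342].mean(1).astype(int).tolist()); print(68,p[72,312:340].mean(1).astype(int).tolist())
E
```

```text
6 [232, 233, 233, 234, 234, 235, 235, 238, 225, 141, 136, 169, 186, 199, 204, 205, 196, 201, 242, 240, 238, 239, 239, 239, 240, 240, 240, 241]
14 [230, 232, 232, 233, 233, 233, 234, 236, 226, 138, 137, 168, 185, 199, 205, 206, 194, 222, 239, 238, 237, 238, 237, 238, 239, 239, 239, 239]
22 [229, 230, 231, 232, 232, 231, 232, 234, 240, 143, 133, 163, 181, 196, 200, 201, 186, 239, 236, 235, 236, 235, 236, 236, 237, 238, 237, 237]
28 [229, 228, 230, 230, 230, 231, 231, 233, 239, 138, 130, 162, 182, 194, 200, 203, 190, 237, 235, 235, 235, 234, 236, 235, 236, 236, 236, 236]
49 [146, 145, 147, 149, 148, 111, 112, 125, 138, 150, 160, 172, 175, 182, 187, 190, 198, 202, 209, 213, 222, 231, 231, 224, 220, 219, 214, 205, 198, 187, 164, 149, 145, 146, 147, 146]
68 [137, 136, 135, 135, 135, 137, 138, 111, 129, 138, 142, 155, 162, 147, 144, 136, 122, 131, 139, 135, 136, 137, 136, 136, 135, 137, 133, 137]
```

Seam edges at 320.5–328.6 give a centre of 324.6. The ball is centred at 323.9, so the offset is only about 0.3 mm. I'll correct that and touch down gently.

Request:
{"fn": "jog_arm", "kwargs": {"plan": "0.03 0.014 0.035 0 0 0 1;0.03 0 0.035 0 0 0 1;0.03 0 0.035 0 0 0 1;0.03 0 0.035 0 0 0 1;0.03 0 0.035 0 0 0 1;0.03 0 0.035 0 0 0 1;0.02 0 0.03 0 0 0 1;0 0 0 0 0 0 1;0 0 0 0 0 0 1;0 0 0 0 0 0 1"}}

```text
time_s: 13.6
tcp_pos: [0.3946, 0.2415, 0.1863]
ee_rot: [[0.765, -0.045, -0.642], [-0.034, -0.999, 0.029], [-0.643, 0.0, -0.766]]
wrist_force: [-1.2, -0.7, 1.5]
gripper_width: 0.127
gripper_force: 30.0
```

```bash
python3 - <<'E'
from h import *
from scipy.interpolate import CubicSpline
t,T,R,F,sT,sF=avg(8)
b=T+R@[.105,.0004,-.019]
print(t,T.round(4),F.round(2),"ball",b.round(4),R.round(4).tolist())
X=.527-np.array([38,10,-20,-50,-79])/1e3; H=.0885+np.array([41.9,45.5,45.5,42.2,36.3])/1e3
f=CubicSpline(X,H,bc_type="natural")
xx=np.linspace(.478,.62,800); s=f(xx,1); n=np.hypot(1,s); cx=xx-.005*s/n; cz=f(xx)+.005/n
g=lambda x:np.interp(x,cx,cz)
print("sink",(g(b[0])-b[2])*1e3)
x=b[0]; z=b[2]
st=np.arange(0,.125,.01)
for a in st:
    print(round(a*1e3), "x",round(x+a,4),"dz for next 10mm (mm)",round((g(x+a+.01)-g(x+a))*1e3,2))
E
```

```text
13.95 [0.3947 0.2415 0.1863] [-1.64 -0.26  1.21] ball [0.4872 0.2369 0.1333] [[0.7651, -0.0449, -0.6423], [-0.0345, -0.999, 0.0289], [-0.643, 0.0001, -0.7659]]
sink 1.8832537175764996
0 x 0.4872 dz for next 10mm (mm) 1.53
10 x 0.4972 dz for next 10mm (mm) 1.35
20 x 0.5072 dz for next 10mm (mm) 0.96
30 x 0.5172 dz for next 10mm (mm) 0.44
40 x 0.5272 dz for next 10mm (mm) -0.04
50 x 0.5372 dz for next 10mm (mm) -0.43
60 x 0.5472 dz for next 10mm (mm) -0.75
70 x 0.5572 dz for next 10mm (mm) -1.08
80 x 0.5672 dz for next 10mm (mm) -1.44
90 x 0.5772 dz for next 10mm (mm) -1.8
100 x 0.5872 dz for next 10mm (mm) -2.07
110 x 0.5972 dz for next 10mm (mm) -2.2
120 x 0.6072 dz for next 10mm (mm) -2.2
```

The touch-down force of about 1.4 N agrees with the computed sink of 1.9 mm. Starting the stroke at 25 mm/s.

Request:
{"fn": "jog_arm", "kwargs": {"plan": "0.067 0 -0.076 0 0 0 1;0.067 0 -0.076 0 0 0 1;0.067 0 -0.076 0 0 0 1;0.067 0 -0.076 0 0 0 1;0.068 0 -0.075 0 0 0 1;0.068 0 -0.075 0 0 0 1;0.068 0 -0.075 0 0 0 1;0.068 0 -0.075 0 0 0 1;0.07 0 -0.072 0 0 0 1;0.07 0 -0.072 0 0 0 1"}}

```text
time_s: 15.0
tcp_pos: [0.4202, 0.2404, 0.1895]
ee_rot: [[0.766, -0.045, -0.642], [-0.035, -0.999, 0.029], [-0.642, -0.0, -0.766]]
wrist_force: [-1.5, -0.1, 0.7]
gripper_width: 0.128
gripper_force: 30.0
```

```bash
cat > chk.py <<'E'
from h import *
from scipy.interpolate import CubicSpline
t,T,R,F,sT,sF=avg(3)
b=T+R@[.105,.0004,-.019]
X=.527-np.array([38,10,-20,-50,-79])/1e3; H=.0885+np.array([41.9,45.5,45.5,42.2,36.3])/1e3
f=CubicSpline(X,H,bc_type="natural")
xx=np.linspace(.478,.62,800); s=f(xx,1); n=np.hypot(1,s); cx=xx-.005*s/n; cz=f(xx)+.005/n
print(t,F.round(2),"ball",b.round(4),"sink",(np.interp(b[0],cx,cz)-b[2])*1e3,"dy",(b[1]-(-0.04496*b[0]+.25895))*1e3)
p,d=r.capture("wrist")
for v in (6,28): print(v,p[v,312:340].mean(1).astype(int).tolist())
print(49,p[49,306:342].mean(1).astype(int).tolist())
E
python3 chk.py
```

```text
15.1 [-0.59  0.05  1.28] ball [0.5131 0.2358 0.1366] sink 2.098531140005855 dy -0.0386311042064047
6 [239, 239, 239, 240, 240, 241, 243, 233, 154, 143, 177, 195, 209, 219, 215, 204, 221, 246, 244, 244, 244, 245, 244, 245, 246, 246, 246, 245]
28 [238, 238, 239, 238, 239, 240, 242, 247, 161, 142, 173, 195, 210, 218, 215, 202, 231, 243, 243, 244, 243, 244, 244, 244, 244, 244, 244, 245]
49 [164, 163, 166, 166, 168, 129, 102, 120, 132, 147, 155, 164, 174, 177, 183, 188, 192, 199, 205, 214, 223, 229, 232, 229, 222, 219, 214, 205, 199, 187, 169, 242, 250, 249, 249, 250]
```

The ball is on the line and the pressure is light. Continuing.

Request:
{"fn": "jog_arm", "kwargs": {"plan": "0.071 0 -0.071 0 0 0 1;0.071 0 -0.071 0 0 0 1;0.074 0 -0.068 0 0 0 1;0.074 0 -0.068 0 0 0 1;0.074 0 -0.068 0 0 0 1;0.074 0 -0.068 0 0 0 1;0.077 0 -0.064 0 0 0 1;0.077 0 -0.064 0 0 0 1;0.077 0 -0.064 0 0 0 1;0.077 0 -0.064 0 0 0 1"}}

```text
time_s: 16.2
tcp_pos: [0.445, 0.2393, 0.1904]
ee_rot: [[0.765, -0.045, -0.642], [-0.035, -0.999, 0.029], [-0.643, -0.0, -0.766]]
wrist_force: [-0.2, 0.3, 0.6]
gripper_width: 0.126
gripper_force: 30.0
```

Request:
{"fn": "jog_arm", "kwargs": {"plan": "0.079 0 -0.061 0 0 0 1;0.079 0 -0.061 0 0 0 1;0.079 0 -0.061 0 0 0 1;0.079 0 -0.061 0 0 0 1;0.0815 0 -0.0585 0 0 0 1;0.0815 0 -0.0585 0 0 0 1;0.0815 0 -0.0585 0 0 0 1;0.0815 0 -0.0585 0 0 0 1;0.0835 0 -0.056 0 0 0 1;0.0835 0 -0.056 0 0 0 1"}}

```text
time_s: 17.2
tcp_pos: [0.47, 0.2381, 0.1887]
ee_rot: [[0.765, -0.045, -0.642], [-0.034, -0.999, 0.029], [-0.643, -0.0, -0.766]]
wrist_force: [-0.7, -0.7, 0.9]
gripper_width: 0.125
gripper_force: 30.0
```

```bash
python3 chk.py
```

```text
17.3 [-0.43 -0.21  1.04] ball [0.5627 0.2335 0.1356] sink 2.056008958115224 dy -0.10828837476806186
6 [242, 242, 242, 242, 244, 244, 247, 220, 144, 160, 190, 204, 230, 238, 215, 196, 237, 249, 248, 249, 249, 248, 249, 249, 250, 250, 250, 250]
28 [241, 242, 242, 242, 242, 243, 246, 231, 143, 156, 186, 204, 229, 236, 215, 200, 248, 247, 248, 247, 248, 248, 248, 248, 249, 249, 249, 250]
49 [168, 171, 172, 173, 178, 99, 110, 121, 138, 149, 157, 168, 175, 180, 184, 189, 194, 203, 206, 217, 224, 231, 231, 226, 222, 217, 209, 204, 195, 182, 181, 246, 250, 248, 249, 249]
```

Request:
{"fn": "jog_arm", "kwargs": {"plan": "0.0835 0 -0.056 0 0 0 1;0.0835 0 -0.056 0 0 0 1;0.086 0 -0.053 0 0 0 1;0.086 0 -0.053 0 0 0 1;0.086 0 -0.053 0 0 0 1;0.086 0 -0.053 0 0 0 1;0.088 0 -0.0505 0 0 0 1;0.088 0 -0.0505 0 0 0 1;0.088 0 -0.0505 0 0 0 1;0.088 0 -0.0505 0 0 0 1"}}

```text
time_s: 18.4
tcp_pos: [0.4949, 0.237, 0.1848]
ee_rot: [[0.765, -0.045, -0.642], [-0.034, -0.999, 0.029], [-0.643, -0.0, -0.766]]
wrist_force: [-0.4, 0.1, 1.6]
gripper_width: 0.127
gripper_force: 30.0
```

Request:
{"fn": "jog_arm", "kwargs": {"plan": "0.09 0 -0.0485 0 0 0 1;0.09 0 -0.0485 0 0 0 1;0.09 0 -0.0485 0 0 0 1;0.09 0 -0.0485 0 0 0 1;0.091 0 -0.0475 0 0 0 1;0.091 0 -0.0475 0 0 0 1;0.091 0 -0.0475 0 0 0 1;0.091 0 -0.0475 0 0 0 1;0.091 0 -0.0475 0 0 0 1;0 0 0 0 0 0 1"}}

```text
time_s: 19.4
tcp_pos: [0.5178, 0.236, 0.1797]
ee_rot: [[0.766, -0.045, -0.642], [-0.035, -0.999, 0.029], [-0.642, 0.0, -0.766]]
wrist_force: [0.1, 1.2, -0.3]
gripper_width: 0.129
gripper_force: 30.0
```

```bash
python3 chk.py
```

```text
19.5 [ 0.49 -0.04 -0.03] ball [0.6103 0.2314 0.1269] sink 2.0551775816953777 dy -0.14126262436414683
6 [242, 242, 243, 243, 244, 243, 244, 244, 245, 244, 245, 245, 245, 246, 246, 247, 247, 248, 248, 248, 249, 249, 249, 250, 250, 250, 250, 250]
28 [242, 242, 242, 242, 243, 243, 244, 246, 247, 248, 241, 236, 237, 244, 249, 248, 248, 248, 249, 249, 249, 250, 250, 250, 250, 251, 251, 251]
49 [177, 178, 178, 180, 184, 99, 105, 123, 133, 147, 158, 165, 172, 179, 184, 188, 196, 200, 204, 213, 223, 231, 230, 226, 222, 218, 210, 202, 193, 180, 164, 171, 173, 172, 172, 172]
```

The force reads low at this end, so I'll check whether contact is still there.

```bash
python3 - <<'E'
from h import *
t,T,R,F,sT,sF=avg(12); print(t,F.round(2),sF.round(2),T.round(4))
b=T+R@[.105,.0004,-.019]
p,d=r.capture("side"); x,y=map(int,pix("side",b)); a=cv2.resize(p[y-30:y+30,x-30:x+30,::-1],(390,390),interpolation=cv2.INTER_CUBIC)
p,d=r.capture("wrist"); c=cv2.resize(p[9:89,283:363,::-1],(390,390),interpolation=cv2.INTER_CUBIC)
cv2.imwrite("pics/c7.png",np.hstack([a,c]))
E
```

```text
20.15 [ 0.81 -0.02  0.44] [0.4  0.51 0.37] [0.5173 0.236  0.1801]
```

View pics/c7.png

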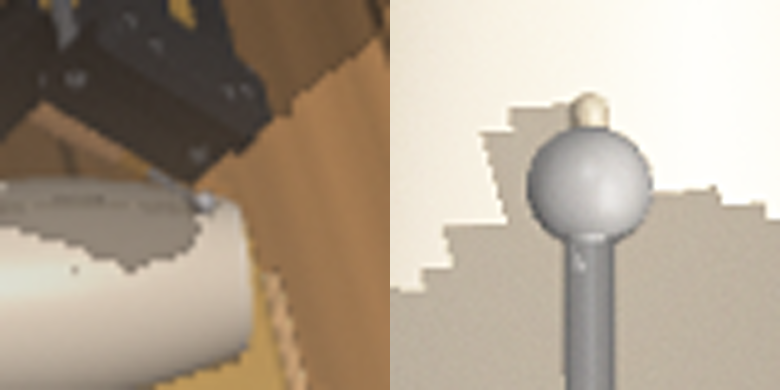

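In the side view the ball, at crop (205,200), sits on the seam's foot end, and the 12-reading average shows a light contact of about 1 N. The stroke is complete past seam_4. I'll lift off, level the tool and carry it back.

Request:
{"fn": "jog_arm", "kwargs": {"plan": "-0.2 0 -0.24 0 0 0 1;-0.5 0 -0.6 0 0 0 1;-0.55 0 -0.66 0 0 0 1;-0.55 0 -0.66 0 0 0 1;0 0 0 0 1 0 1;0 0 0 0 1 0 1;0 0 0 0 1 0 1;0 0 0 0 1 0 1;0 0 0 0 1 0 1;0 0 0 0 0 -0.2 1"}}

```text
time_s: 21.3
tcp_pos: [0.5124, 0.2341, 0.2504]
ee_rot: [[1.0, -0.013, -0.002], [-0.013, -1.0, -0.002], [-0.002, 0.002, -1.0]]
wrist_force: [-0.6, -0.8, -0.8]
gripper_width: 0.131
gripper_force: 30.0
```

Request:
{"fn": "jog_arm", "kwargs": {"plan": "0.05 1 0 0 0 0 1;0.05 1 0 0 0 0 1;0.05 1 0 0 0 0 1;0.05 1 0 0 0 0 1;0.05 1 0 0 0 0 1;0.05 1 0 0 0 0 1;0.05 1 0 0 0 0 1;0.05 1 0 0 0 0 1;0.05 1 0 0 0 0 1;0.05 1 0 0 0 0 1"}}

```text
time_s: 22.3
tcp_pos: [0.5259, -0.0152, 0.2508]
ee_rot: [[1.0, -0.017, -0.001], [-0.017, -1.0, 0.001], [-0.001, -0.001, -1.0]]
wrist_force: [0.3, 0.2, -0.8]
gripper_width: 0.127
gripper_force: 30.0
```

Request:
{"fn": "jog_arm", "kwargs": {"plan": "0.05 1 0 0 0 0 1;0.05 1 0 0 0 0 1;0.05 1 0 0 0 0 1;0.05 1 0 0 0 0 1;0.05 1 0 0 0 0 1;0.05 1 0 0 0 0 1;0.05 1 0 0 0 0 1;0.05 1 0 0 0 0 1;0 0 0 0 0 0 1;0 0 0 0 0 0 1"}}

```text
time_s: 23.3
tcp_pos: [0.5323, -0.2147, 0.2503]
ee_rot: [[1.0, -0.019, -0.001], [-0.019, -1.0, 0.001], [-0.001, -0.001, -1.0]]
wrist_force: [-0.2, 0.7, -0.6]
gripper_width: 0.129
gripper_force: 30.0
```

```bash
python3 - <<'E'
from h import *
t,T,R,F,sT,sF=avg(8); print(t,T.round(5),R.round(4).tolist(),F.round(2))
d=R.T@(np.array([.5418,-.2149,.0279])-T); print("units to grasp",(d/.025).round(3))
print(ball(near=(323,48),save="pics/w8.png")[1:5])
E
```

```text
23.65 [ 0.53236 -0.21382  0.25048] [[0.9999, -0.0166, -0.0002], [-0.0166, -0.9999, 0.0005], [-0.0002, -0.0005, -1.0]] [-0.24  0.09 -0.1 ]
units to grasp [0.38  0.041 8.903]
((np.float64(323.62340425531914), np.float64(48.4936170212766)), [312, 37, 24, 26, 470], array([ 0.105     ,  0.0004212 , -0.01927878]), array([ 0.10507628,  0.0004213 , -0.019     ]))
```

View pics/w8.png

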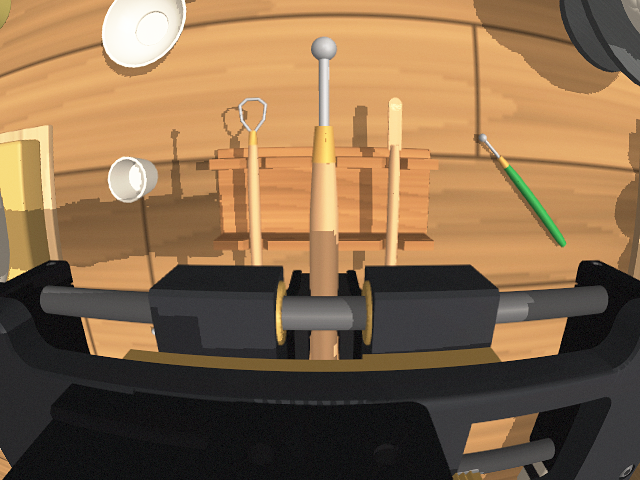

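The stylus is still straight in the grip, with its ball at (324,48), above the empty middle notch between the loop tool and the knife. Lowering it.

Request:
{"fn": "jog_arm", "kwargs": {"plan": "0.38 0.04 0 0 0 0 1;0 0 1 0 0 0 1;0 0 1 0 0 0 1;0 0 1 0 0 0 1;0 0 1 0 0 0 1;0 0 1 0 0 0 1;0 0 1 0 0 0 1;0 0 1 0 0 0 1;0 0 0 0 0 0 1;0 0 0 0 0 0 1"}}

```text
time_s: 24.75
tcp_pos: [0.5425, -0.2157, 0.0755]
ee_rot: [[1.0, -0.016, -0.0], [-0.016, -1.0, -0.001], [-0.0, 0.001, -1.0]]
wrist_force: [-0.1, -0.5, 0.0]
gripper_width: 0.124
gripper_force: 30.0
```

```bash
python3 - <<'E'
from h import *
t,T,R,F,sT,sF=avg(6); print(t,T.round(5),R.round(4).tolist(),F.round(2))
d=R.T@(np.array([.5418,-.2149,.0279])-T); print("units to grasp",(d/.025).round(3))
E
```

```text
25.0 [ 0.54294 -0.21571  0.07663] [[0.9999, -0.0167, 0.0023], [-0.0167, -0.9999, -0.0007], [0.0024, 0.0006, -1.0]] [ 0.24 -0.23  0.21]
units to grasp [-0.051 -0.033  1.949]
```

Request:
{"fn": "jog_arm", "kwargs": {"plan": "0 0 0.5 0 0 0 1;0 0 0.4 0 0 0 1;0 0 0.3 0 0 0 1;0 0 0.2 0 0 0 1;0 0 0.15 0 0 0 1;0 0 0.12 0 0 0 1;0 0 0.1 0 0 0 1;0 0 0.08 0 0 0 1;0 0 0 0 0 0 1;0 0 0 0 0 0 1"}}

```text
time_s: 26.05
tcp_pos: [0.5419, -0.2155, 0.0293]
ee_rot: [[1.0, -0.017, 0.0], [-0.017, -1.0, -0.0], [0.0, 0.0, -1.0]]
wrist_force: [-0.2, -0.4, -0.2]
gripper_width: 0.128
gripper_force: 30.0
```

```bash
python3 - <<'E'
from h import *
t,T,R,F,sT,sF=avg(6); print(t,T.round(5),F.round(2))
d=R.T@(np.array([.5418,-.2149,.0279])-T); print("units to grasp",(d/.025).round(3))
E
```

```text
26.3 [ 0.54189 -0.21551  0.02932] [-0.16 -0.07 -0.53]
units to grasp [-0.004 -0.024  0.057]
```

Request:
{"fn": "jog_arm", "kwargs": {"plan": "0 -0.02 0.03 0 0 0 1;0 0 0.02 0 0 0 1;0 0 0 0 0 0 1;0 0 0 0 0 0 0.6;0 0 0 0 0 0 0.4;0 0 0 0 0 0 0.2;0 0 0 0 0 0 0;0 0 0 0 0 0 0;0 0 0 0 0 0 0;0 0 0 0 0 0 0"}}

```text
time_s: 27.35
tcp_pos: [0.5417, -0.215, 0.0279]
ee_rot: [[1.0, -0.017, -0.0], [-0.017, -1.0, -0.0], [-0.0, 0.0, -1.0]]
wrist_force: [0.3, -0.4, -0.1]
gripper_width: 0.494
gripper_force: 0.0
```

Request:
{"fn": "jog_arm", "kwargs": {"plan": "0 0 -0.2 0 0 0 0;0 0 -0.4 0 0 0 0;0 0 -0.6 0 0 0 0;0 0 -0.8 0 0 0 0;0 0 -1 0 0 0 0;0 0 -1 0 0 0 0;0 0 -1 0 0 0 0;-0.8 0 -1 0 0 0 0;-0.8 0 0 0 0 0 0;-0.8 0 0 0 0 0 0"}}

```text
time_s: 28.35
tcp_pos: [0.4816, -0.214, 0.1799]
ee_rot: [[1.0, -0.017, 0.003], [-0.017, -1.0, -0.0], [0.003, 0.0, -1.0]]
wrist_force: [0.2, -0.0, -0.2]
gripper_width: 0.501
gripper_force: 0.0
```

```bash
python3 - <<'E'
from h import *
s=r.sense();p,d=r.capture("wrist"); print(s["time_s"],s["tcp_pos"],s["gripper_width"])
cv2.imwrite("pics/w9.png",p[:,:,::-1])
c=r.get_calibration("wrist"); print([pix("wrist",P,c) for P in ((.6475,-.2162,.046),(.4618,-.2129,.046))])
E
```

```text
28.35 [ 0.48163314 -0.21397538  0.17985156] 0.5007115655995715
[(np.float64(322.61713142240717), np.float64(22.31378027837144)), (np.float64(322.9811074574456), np.float64(248.7424561879494))]
```

View pics/w9.png

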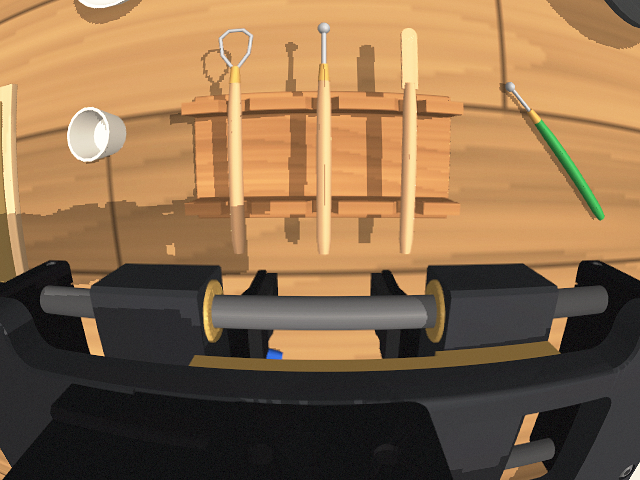

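The stylus lies back in its middle notches, with its ball at (324,28) and its butt at (324,253), the same way round and parallel to its neighbours. The robot is clear, so I'm handing in.

```bash
python3 -c "
from station import r
print(r.finish_job())"
```

```text
the job is handed in; nothing more can be done
None
```

I rubbed the seam down from shoulder to foot with about 2 mm of sink or less, laid the stylus back in its own notches the same way round, and handed the job in at about 28 s. The stroke paused twice for about 0.15 s for checks, and contact was lighter, roughly 1 N, at the foot end.

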